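# Lower and lock the ratchet hold-down arm over a culture dish

### The arm

A 7-joint arm with a two-finger parallel gripper is mounted at the origin on a cart in front of the work surface, level with it; the furniture and walls round the work are solid. World frame = base frame: x ahead of the robot, y to its left, z up, the work surface at z = 0. Lengths are in mm, angles in rad, forces in N, time in s.
With the tool pointing down it reaches from about 425 to 875 mm from the base axis. Payload 8.4 kg.
Tool frame: the origin (TCP) lies at the very end of the fingers, on their centre line; the grasp point (between the pads) lies 19 mm behind it; z points along the fingers, x is the direction in which the jaws open and shut, and the axes are right-handed (so a half turn about z gives the same grasp; the last joint's range is limited). The gripper opens to 87 mm and grips with 3 to 60 N. Pads are 19 mm wide; open, the fingers measure 117 mm over their backs; the gripper's body (75 mm by 190 mm) begins 51 mm behind the grasp point.
Start: joints at [1.028, 0.333, 0.04, 1.465, -0.013, 1.343, -0.059], TCP at [279.068, -587.013, 222.546] pointing down, gripper open.
Joint ranges: [-2.58, 2.58], [-0.38, 2.09], [-1.3, 1.39], [0.25, 2.4], [-1.5, 4.64], [0.08, 2.09], [-2.65, 2.65]. Speed limits (rad/s): [2.22, 2.22, 2.79, 2.79, 3.14, 3.14, 3.14].

### API

Orientations are given as a rotation vector (axis times angle).
In Python, from bench import ctrl, get_image, get_calibration, nets gives the robot as it stands. The module is installed in compiled form; this text tells all that it offers.
- The arm moves only by the shell command python3 -m crank 'ROWS' [OPENING] [FORCE]. ROWS is JSON, one flat list of numbers, 4 for each row, row after row: the shift along the tool's x, y, z as a fraction of full scale, then the turn about the tool's z as a fraction of full scale. In form: [tx, ty, tz, twist, tx, ty, tz, twist, ...]. A call has 1 to 8 rows; each row is the pose to reach, as a shift and turn from the pose commanded when the call began, along the tool's axes at that moment, turning the shorter way round; what a row does not reach only later rows make up. Full scale, the value 1, is 0.75 m for a shift and 180 degrees for a turn. A row lasts 1/12 s, in which the tool goes at most 41.7 mm and 7.16 degrees, less where a joint would pass 70% of its speed; a pose out of reach is approached as far as the arm can. A call with a number of a shift or a turn outside -1 to 1 is refused whole. A call with a gripper value outside its range is refused whole. OPENING is the gripper command: -1 is fully open, 1 is shut, values between are in proportion, set as the call begins (- or left out, the last holds). The fingers move at their own pace and stop on an object; FORCE is the grip in N (left out, the last holds). Time passes only in rows, so rows that repeat a pose let the fingers close. It gives the time, the measured TCP pose, the force and the opening at its end, in the units of the state.
- ctrl.read_state(): the state, without advancing time (a new reading comes with each control period).
- get_image(name): name is "scene" or "top"; returns (picture, depth): 400x640x3 uint8, red, green, blue; 400x640 float32, mm along the optical axis (not along the pixel's ray), 0 where there is no reading.
- get_calibration(name): a dict with "vertical_fov" (degrees; the focal length in pixels is half the picture's height over the tangent of half this angle, whatever the lens; pixels are square), "cx", "cy" (the principal point, pixels), "R" (3x3) and "t" (3): a world point X has camera coordinates R X + t. Camera axes: x right, y down, z forward; pixel columns grow to the right and rows downward; lengths in mm; the calibration is good to about 2 mm. A picture is of the moment at which its call begins. get_calibration takes no time and is no camera call.
- ctrl.hand_in(): hands the job in, once; it reports no verdict.
Trained networks look in the newest picture that a camera, given by its name, has taken for a name from the list of things; names that differ only in an ending like _2 or _b are one class to them, and where a whole thing is asked for, a point or a joint stands for the part that bears it (a point fixed in the world has none). Each returns a list of dicts, best first, with "confidence" (0 to 1); they miss things now and then, are a little off and sometimes report something else, mostly with a low value. They report only what shows in the picture. A call takes as long as a camera call. They do not tell look-alikes from the thing itself.
- nets.masks_of(target, camera): "pixels" (400x640 bool, what is visible of it) and "point" ([row, column] in pixels, amid what is visible of it).
- nets.landmark_of(target, camera): "point" ([row, column] in pixels: a listed point, or the origin of a listed thing).
The state is a dict: "time": time; "joints": joint angles; "qd": joint speeds; "effort": joint torques, N m; "ee_pos": TCP position; "ee_rot": TCP orientation; "wrist_force": force on the tool from outside, world axes, zero at the start; "wrist_torque": the same for the moment, N m; "width": opening from 0.0 (shut) to 1.0 (fully open).
Only numpy, scipy, OpenCV 4.12 (cv2) and the standard library are available. Lean on these libraries where they do the work, as an engineer would, in place of code of your own. Each camera call takes 0.05 s, during which the arm holds its last target.

### The job

The hold-down arm of the bench press is propped up by its ratchet. With the fingertips, press the orange tab down so that the pawl swings free of the teeth, then push the arm's black handle all the way down until the foot sits on the covered dish, and finally press the blue pad down so that the pawl locks the arm there. Do not force the arm while the pawl still holds it, do not lift anything, and leave the dish and the things around it where they are.

Things in the scene. Friction and masses are not known exactly. Their poses are not given: they have to be found in the camera images.
- press_base: the press, screwed down: aluminium plate 295 x 100 x 12 mm with grey side cheeks. Origin on the bench right under the arm's hinge; x points level along the arm's direction (from the hinge towards the handle), z up, so y is parallel to the hinge axes. The plate runs from x = -140 to +155 mm. The dish stands in a low black ring centred at x = +100 mm. The pawl's pivot is at x = -50 mm, 116 mm above the bench
- hinge_point (a point): point on the arm's hinge axis (parallel to the press's y), 80 mm above the bench
- hold_arm (a joint): angle of the arm above level, rad: 0 = fully down on its stop, foot on the dish's lid; starts at about 0.9 to 1.02, held up by the pawl (a little free play, then a tooth blocks it). Stiff hinge: it stays where it is left; about 2.5 N at the handle pushes it down when the pawl is free
- handle (a point): centre of the black T-handle at the arm's end: a round bar, diameter 22 mm (two thin rubber bands on it: 24 mm), 84 mm long parallel to the press's y, 190 mm from the hinge axis; it swings on that radius. 80 mm above the bench when down. Its top line is the place to push
- pawl (a joint): angle of the rocker pawl, rad: 0 = nose fully in the teeth (locked), 0.30 = fully free (stop); the teeth are clear above about 0.2. Stiff pivot: it stays where it is put; 2 to 4 N on tab or pad moves it
- release_tab (a point): centre of the top face of the orange tab (28 x 32 x 6 mm) at the pawl's outer end, 55 mm from the pivot on the side away from the arm; pressing it down by about 16 mm frees the pawl
- lock_pad (a point): centre of the top face of the blue pad (26 x 32 x 6 mm) over the pawl's nose, 56 mm from the pivot on the arm's side; pressing it down by about 17 mm from the free position locks the pawl. The pads follow the pawl; their faces tilt at most 0.15 rad
- petri_dish: round covered dish, 70 mm across, 15 mm high, loose in the ring on the plate (2 mm play); origin at the centre of its underside
- vial_brown: loose glass vial with white cap and brownish contents, 27 mm across, 61 mm high, standing on the bench beside the press; origin at the centre of its underside. Leave alone
- vial_pink: loose glass vial with white cap and pinkish contents, 27 mm across, 61 mm high, standing beside the press; origin at the centre of its underside. Leave alone
- marker_red: loose red marker pen, 17 x 132 x 17 mm, lying on the bench on the robot's side of the press; origin at the centre of its underside, y along it. Leave alone
Not all that is in view belongs to the job. What is meant by the petri_dish is not brown, pink or yellow, and is the smaller of those in its own colour.

How it is judged (in metres and radians):
On the way, in this order (a step that is already met when the one before it is completed fails the run):
1. the pawl is pressed free while the arm is still up (value of joint pawl above 0.2 rad and value of joint hold_arm above 0.75 rad), for 0.2 s.
2. the arm is pushed fully down with the pawl still free (value of joint hold_arm below 0.05 rad and value of joint pawl above 0.15 rad), for 0.2 s.
At the end, for the whole second after the job is handed in: the arm is fully down (within 0.05 rad of its stop), the pawl is back in the teeth (within 0.06 rad of its locked stop), the dish lies flat within 10 mm of where it was, and the vials and marker are within 15 mm of where they were (value of joint hold_arm below 0.05 rad and value of joint pawl below 0.06 rad and distance of petri_dish from where it was at the start of the episode below 0.01 m and angle between petri_dish's own z axis and vertical below 0.1 rad and distance of each of vial_brown, vial_pink, marker_red from where it was at the start of the episode below 0.015 m); the robot touches nothing.
It fails at once if the dish is lifted or pushed out of its ring (distance of petri_dish from where it was at the start of the episode above 0.012 m).
It fails at once if a vial or the marker is lifted, knocked over or pushed away (distance of any of vial_brown, vial_pink, marker_red from where it was at the start of the episode above 0.02 m or angle between any of vial_brown, vial_pink, marker_red's own z axis and vertical above 0.5 rad).
It fails at once if the arm is raised above its parked position (value of joint hold_arm above 1.1 rad).
It fails at once if the arm is forced hard (over 40 N) while the pawl is in the teeth (value of joint pawl below 0.12 rad and value of joint hold_arm above 0.3 rad and contact force between the fingers and hold_arm above 40 N).
It also fails if it takes over 64 s, if anything falls off the work surface, if the arm or the gripper's body presses on something with over 40 N, if the wrist force passes 120 N, or if a joint passes its speed limit or range.

## Working session

There is one attempt and no reset: what is moved stays moved. The work goes in short steps, Python scripts to look and compute and a shell command to move; the robot and the scene stay as the last step left them, time stands still between calls to the robot, and variables do not carry over. Pictures are saved under pics/ and viewed, and the job is handed in when it is done.

```bash
mkdir -p pics
cat > h.py <<'E'
import numpy as np,cv2
from bench import ctrl,get_image,get_calibration,nets
def cal(n):
    c=get_calibration(n);f=200/np.tan(np.radians(c["vertical_fov"])/2);return c,f
def p2w(n,r,c_,d):
    c,f=cal(n);X=np.array([(c_-c["cx"])/f*d,(r-c["cy"])/f*d,d]);return np.array(c["R"]).T@(X-np.array(c["t"]))
def w2p(n,X):
    c,f=cal(n);Y=np.array(c["R"])@np.array(X)+np.array(c["t"]);return f*Y[1]/Y[2]+c["cy"],f*Y[0]/Y[2]+c["cx"]
E
python3 - <<'E'
from h import *
for n in("scene","top"):
    im,d=get_image(n);cv2.imwrite(f"pics/{n}0.png",im[:,:,::-1]);np.save(f"{n}0.npy",d)
    c,f=cal(n);print(n,f,c["cx"],c["cy"],"campos",-np.array(c["R"]).T@c["t"]);print(np.round(c["R"],3))
    for t in("handle","release_tab","lock_pad","hinge_point","press_base","petri_dish","vial_brown","vial_pink","marker_red"):
        for o in nets.landmark_of(t,n)[:3]:
            r,q=o["point"];rr,qq=int(round(r)),int(round(q))
            dd=d[min(max(rr,0),399),min(max(qq,0),639)]
            print(t,round(o["confidence"],2),round(r),round(q),np.round(p2w(n,r,q,dd)) if dd else None)
s=ctrl.read_state();print(s)
E
```

```text
scene 506.3721156541823 320.68584063283777 199.33615256163196 campos [  63.30185379 1095.44247237  675.43450559]
[[-0.909 -0.416 -0.01 ]
 [-0.176  0.408 -0.896]
 [ 0.377 -0.813 -0.444]]
handle 0.88 147 316 [569.  29. 235.]
release_tab 0.19 222 312 [576.  44.  30.]
lock_pad 0.59 193 292 [596. 110. 138.]
hinge_point 0.94 215 292 [587. 132.  90.]
press_base 0.98 245 291 [583. 152.  16.]
press_base 0.59 145 313 [577.  27. 238.]
petri_dish 0.72 218 376 [435. -59.  19.]
petri_dish 0.71 224 313 [572.  48.  26.]
petri_dish 0.59 260 382 [356. 125.  16.]
vial_brown 0.5 236 257 [681. 150.  19.]
vial_pink 0.56 224 275 [612. 173.  81.]
marker_red 0.79 250 327 [497. 127.  11.]
top 416.54161748647965 318.60907951112677 194.11185569533552 campos [416.41030193  62.49308953 946.30320812]
[[-0.017 -1.     0.011]
 [-0.984  0.015 -0.175]
 [ 0.175 -0.014 -0.984]]
handle 0.95 173 343 [578.  10. 243.]
release_tab 0.86 172 229 [610. 230. 126.]
lock_pad 0.81 178 287 [594. 113. 137.]
hinge_point 0.66 182 286 [586. 114. 139.]
press_base 0.71 190 287 [577. 116.  90.]
petri_dish 0.84 136 403 [ 715. -148.   22.]
p
[... 220 characters left out ...]
3 300 [494.  92.  17.]
{'time': 1.0, 'joints': array([ 1.02782094,  0.33318076,  0.03988785,  1.4653875 , -0.01340207,
        1.34332321, -0.05846121]), 'qd': array([ 0.00154094, -0.00046956,  0.00026096, -0.00026884, -0.00130364,
       -0.00059022, -0.00151392]), 'effort': array([-4.84951270e-04, -6.56128478e+01,  1.33253284e+00, -4.04065669e+01,
       -6.01544534e-02,  3.50899121e-02,  4.45590547e-05]), 'ee_pos': array([ 279.06214637, -587.01342682,  222.56429271]), 'ee_rot': array([-2.65584782e+00,  1.67806321e+00,  3.47469370e-05]), 'wrist_force': array([-0.17063812,  0.22659874,  0.47381192]), 'wrist_torque': array([ 0.02324233,  0.01188178, -0.00328709]), 'width': 0.999878413020475}
```

```bash
python3 -c "
import cv2
a=cv2.imread('pics/scene0.png')[100:300,180:440];cv2.imwrite('pics/s1.png',cv2.resize(a,None,fx=3,fy=3))
a=cv2.imread('pics/top0.png')[90:310,180:440];cv2.imwrite('pics/t1.png',cv2.resize(a,None,fx=2.7,fy=2.7))"
```

```text
(no output)
```

View pics/s1.png

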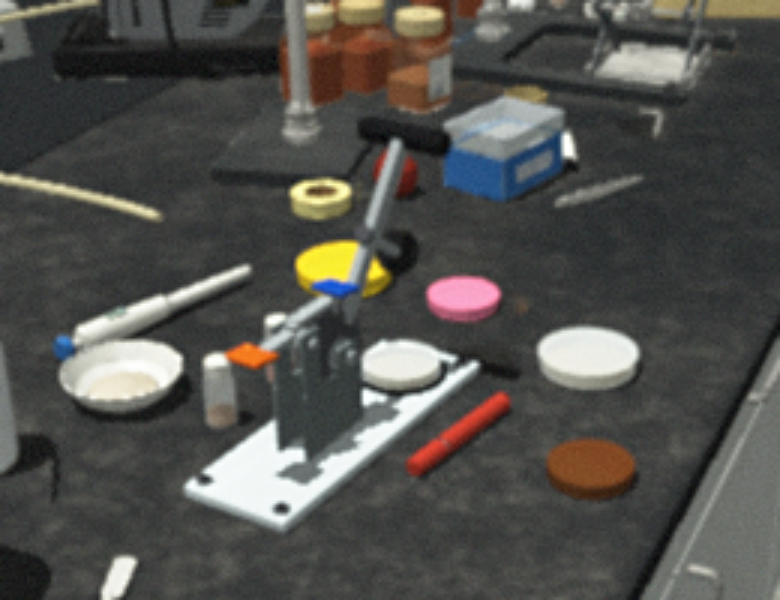

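View pics/t1.png

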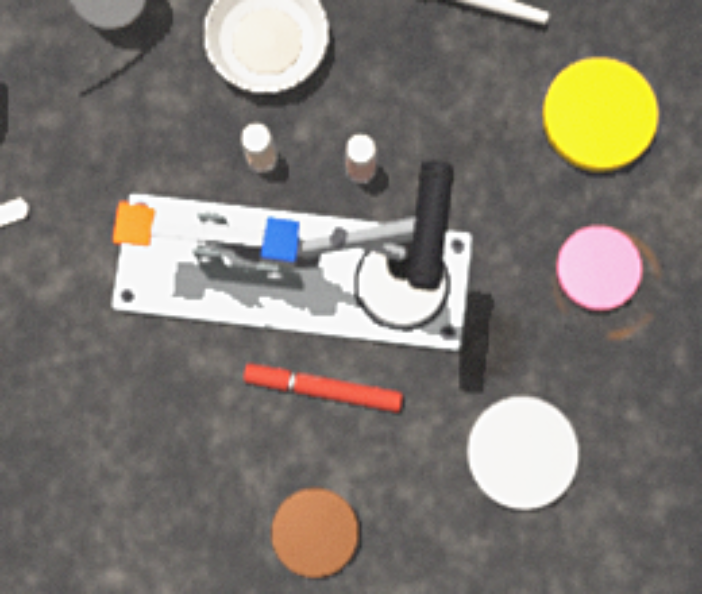

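View pics/top0.png

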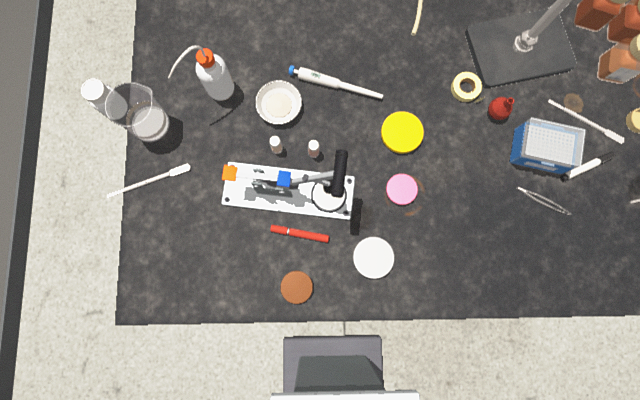

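Top view: orange tab at about (172,229), blue pad (178,287), black handle (173,343). The press's x axis points roughly along world −y. The dish is under the handle. Next I'll measure these precisely.

```bash
cat > loc.py <<'E'
from h import *
def col(n,im,d,kind):
    hsv=cv2.cvtColor(im,cv2.COLOR_RGB2HSV)
    lo,hi={"o":((7,170,150),(14,255,255)),"b":((112,170,90),(125,255,255))}[kind]
    m=cv2.inRange(hsv,lo,hi)
    k,l,st,ce=cv2.connectedComponentsWithStats(m)
    out=[]
    for i in range(1,k):
        if st[i,4]<40: continue
        ys,xs=np.where((l==i)&(d>0))
        P=np.array([p2w(n,a,b,d[a,b]) for a,b in zip(ys,xs)])
        out.append((st[i,4],np.round(ce[i]),np.round(np.median(P,0),1),np.round(P.min(0)),np.round(P.max(0))))
    return out
E
python3 - <<'E'
from loc import *
for n in("top","scene"):
    im=cv2.imread(f"pics/{n}0.png")[:,:,::-1].copy();d=np.load(f"{n}0.npy")
    for k in "ob":
        for o in col(n,im,d,k):
            if 450<o[2][0]<700 and abs(o[2][1])<300: print(n,k,*o)
n="top"
im=cv2.imread("pics/top0.png")[:,:,::-1];d=np.load("top0.npy")
ys,xs=np.mgrid[0:400,0:640];c,f=cal(n)
X=np.stack([(xs-c["cx"])/f*d,(ys-c["cy"])/f*d,d],-1);W=(X-np.array(c["t"]))@np.array(c["R"])
m=(W[...,2]>215)&(W[...,2]<270)&(d>0)&(abs(W[...,0]-580)<90)&(abs(W[...,1]-20)<80)
P=W[m];print("handle",len(P),P.mean(0),P.min(0),P.max(0))
for lo,hi in((170,180),(190,200),(210,220)):
  pass
# plate
m=(abs(W[...,2]-12)<7)&(im.min(-1)>150)&(abs(W[...,0]-580)<110)&(abs(W[...,1]-90)<190)
pts=np.argwhere(m).astype(np.float32);
k,l,st,ce=cv2.connectedComponentsWithStats(m.astype(np.uint8))
P=W[m];h=cv2.minAreaRect(P[:,:2].astype(np.float32));print(h);print(cv2.boxPoints(h),len(P))
E
```

```text
scene o 77 [263. 218.] [606.7 233.8 127.5] [592.  11.  -2.] [753. 245. 131.]
handle 634 [577.50967442  17.50426743 239.48560502] [536.34915519   1.04545829 215.82177729] [619.96721685  39.99264639 246.38535455]
((563.7474365234375, 80.19083404541016), (379.76446533203125, 147.6503448486328), 82.05841064453125)
[[ 464.39548  -97.67038]
 [ 610.62976 -118.07027]
 [ 663.09937  258.05206]
 [ 516.8651   278.45193]] 2950
```

Run:
```python
from h import *
n="top"
im=cv2.imread("pics/top0.png")[:,:,::-1];d=np.load("top0.npy")
def onz(r,q,z):
    a=p2w(n,r,q,500);b=p2w(n,r,q,1000);return a+(b-a)*(z-a[2])/(b[2]-a[2])
C=[onz(90+y/2.7,180+x/2.7,12) for x,y in((130,195),(470,233),(460,348),(113,309))]
C=np.array(C);print(np.round(C,1))
u=(C[1]+C[2]-C[0]-C[3])[:2];print("len",np.linalg.norm(u)/2);u/=np.linalg.norm(u);print(u,np.arctan2(u[1],u[0]))
ctr=C.mean(0)[:2];H=ctr-u*7.5;v=np.array([-u[1],u[0]]);print("hinge",H)
for nm,x,z in(("tab",-105,130),("pad",6,137)):print(nm,H+u*x)
for nm,r,q in(("o",172,229),("b",178,287)):
    hsv=cv2.cvtColor(im.copy(),cv2.COLOR_RGB2HSV);print(nm,hsv[r,q])
    m=np.zeros((400,640),bool);h0=hsv[r,q].astype(int)
    m[r-15:r+15,q-15:q+15]=(abs(hsv[r-15:r+15,q-15:q+15,0].astype(int)-h0[0])<5)&(hsv[r-15:r+15,q-15:q+15,1]>150)
    P=np.array([p2w(n,a,b,d[a,b]) for a,b in np.argwhere(m)]);print(len(P),np.median(P,0),P.min(0),P.max(0))
    zt=np.median(P[:,2]);cc=np.mean([onz(a,b,zt) for a,b in np.argwhere(m)],0);w=cc[:2]-H;print(cc,"press",w@u,w@v)
P=np.array([578,18]);w=P-H;print("handle press",w@u,w@v)
for o in nets.landmark_of("hinge_point","top"):pass
```

```text
[[660.2 256.3  12. ]
 [622.7 -33.   12. ]
 [524.5 -21.5  12. ]
 [562.  268.5  12. ]]
len 292.0759972212795
[-0.12850437 -0.99170894] -1.6996570203767745
hinge [593.29103227 125.02427411]
tab [606.78399069 229.15371314]
pad [592.52000607 119.07402045]
o [ 18 184 247]
186 [608.27387647 230.11447296 126.69150367] [416.41030193  62.49308953 122.3418959 ] [624.10098144 244.26234196 946.30320812]
[608.65920648 230.22950219 126.69150367] press -106.30784303672677 1.721424680505333
b [108 189 237]
174 [591.63052907 119.97814348 138.46791815] [577.32253998 109.12491116 133.16348496] [608.16311031 132.9056439  142.6190221 ]
[592.19046331 119.9536758  138.46791815] press 5.1699856072410375 -0.43985005683460815
handle press 108.10189417188238 -1.411166970265173
```

```bash
cat > mv.py <<'E'
from h import *
from scipy.spatial.transform import Rotation as Ro
import sys
def show(target):
    s=ctrl.read_state();R=Ro.from_rotvec(s["ee_rot"]).as_matrix()
    print("t",s["time"],"pos",np.round(s["ee_pos"],1),"F",np.round(s["wrist_force"],1),"toolx",np.round(R[:,0],3),"z",np.round(R[:,2],3),"w",s["width"])
    for t in target: print(t,"->",np.round(R.T@(np.array(t)-s["ee_pos"])/750,4))
    a=np.arctan2(R[1,0],R[0,0]);dlt=(-0.1288-a+np.pi/2)%np.pi-np.pi/2
    print("twist (tool z down)",-dlt/np.pi)
if __name__=="__main__":
    show([list(map(float,a.split(","))) for a in sys.argv[1:]])
E
python3 mv.py 279,-587,400 450,-350,400 608,230,300 608,230,140
```

```text
t 1.05 pos [ 279.  -587.   222.6] F [ 0.3 -0.2 -0.6] toolx [ 0.429 -0.903 -0.   ] z [ 0.  0. -1.] w 1.0012939672524457
[279.0, -587.0, 400.0] -> [-0.      0.     -0.2366]
[450.0, -350.0, 400.0] -> [-0.1876 -0.3415 -0.2366]
[608.0, 230.0, 300.0] -> [-0.7956 -0.8638 -0.1032]
[608.0, 230.0, 140.0] -> [-0.7955 -0.8638  0.1101]
twist (tool z down) -0.3177554878402683
```

```bash
python3 -m crank '[0,0,-0.053,0, 0,0,-0.105,0, 0,0,-0.157,0, 0,0,-0.157,-0.039, -0.036,-0.04,-0.157,-0.078, -0.072,-0.08,-0.157,-0.117, -0.108,-0.12,-0.157,-0.156, -0.144,-0.16,-0.157,-0.195]' 1 20; python3 mv.py 608,230,340
```

```text
time: 1.72
ee_pos: [341.4, -436.3, 340.3]
ee_rot: [3.04, -0.79, 0.0]
wrist_force: [0.8, -0.3, 0.5]
width: 0.477
t 1.7167 pos [ 341.4 -436.3  340.3] F [ 0.8 -0.3  0.5] toolx [ 0.873 -0.487  0.   ] z [-0. -0. -1.] w 0.47705950696401744
[608.0, 230.0, 340.0] -> [-1.222e-01 -9.490e-01  1.000e-04]
twist (tool z down) -0.12092442193773302
```

```bash
python3 -m crank '[-0.007,-0.053,0,-0.03, -0.014,-0.106,0,-0.06, -0.021,-0.159,0,-0.09, -0.028,-0.212,0,-0.121, -0.035,-0.265,0,-0.121, -0.042,-0.318,0,-0.121, -0.049,-0.371,0,-0.121, -0.056,-0.424,0,-0.121]'; python3 mv.py 608,230,340
```

```text
time: 2.38
ee_pos: [461.2, -138.5, 340.7]
ee_rot: [3.134, -0.211, 0.001]
wrist_force: [0.3, -0.8, 0.9]
width: 0.009
t 2.3833 pos [ 461.2 -138.5  340.7] F [ 0.3 -0.8  0.9] toolx [ 0.991 -0.134  0.001] z [ 0.001 -0.001 -1.   ] w 0.00927830428136397
[608.0, 230.0, 340.0] -> [ 0.1281 -0.5131  0.0007]
twist (tool z down) -0.0017963413782885271
```

```bash
python3 -m crank '[0.013,-0.05,0,0, 0.026,-0.104,0,0, 0.039,-0.155,0,0, 0.052,-0.207,0,0, 0.065,-0.258,0,0, 0.078,-0.31,0,0, 0.09,-0.362,0,0, 0.103,-0.412,0,0]'; python3 mv.py 608,230,300
```

```text
time: 3.05
ee_pos: [579.3, 157.4, 340.6]
ee_rot: [-3.134, 0.211, -0.001]
wrist_force: [1.0, 0.4, 0.4]
width: 0.006
t 3.05 pos [579.3 157.4 340.6] F [1.  0.4 0.4] toolx [ 0.991 -0.134  0.001] z [ 0.001  0.    -1.   ] w 0.006137027374611481
[608.0, 230.0, 300.0] -> [ 0.0249 -0.1011  0.0542]
twist (tool z down) -0.0018946830053189474
```

```bash
python3 -m crank '[0.013,-0.05,0,0, 0.025,-0.1,0,0, 0.025,-0.1,0.04,0, 0.025,-0.1,0.08,0, 0.025,-0.1,0.08,0]'; python3 mv.py 608,230,160 608,230,135
```

```text
time: 3.47
ee_pos: [605.5, 226.8, 274.1]
ee_rot: [3.131, -0.208, -0.012]
wrist_force: [0.4, -0.1, -1.5]
width: 0.007
t 3.4667 pos [605.5 226.8 274.1] F [ 0.4 -0.1 -1.5] toolx [ 0.991 -0.132 -0.008] z [-0.008 -0.003 -1.   ] w 0.007130192812225628
[608.0, 230.0, 160.0] -> [ 0.0038 -0.0052  0.1521]
[608.0, 230.0, 135.0] -> [ 0.0041 -0.0053  0.1854]
twist (tool z down) -0.0012318564204505643
```

```bash
python3 -m crank '[0.002,-0.002,0.04,0, 0.002,-0.002,0.09,0, 0.002,-0.002,0.14,0, 0.002,-0.002,0.18,0, 0.002,-0.002,0.18,0, 0.002,-0.002,0.18,0]'; python3 mv.py 608,230,110;python3 -c "
from h import *
for n in ('scene','top'):
    im,d=get_image(n);a=im[100:300,180:440] if n=='scene' else im[90:290,160:420];cv2.imwrite('pics/%s2.png'%n,cv2.resize(a[:,:,::-1],None,fx=3,fy=3))"
```

```text
time: 3.97
ee_pos: [609.2, 227.7, 145.9]
ee_rot: [3.134, -0.212, -0.002]
wrist_force: [0.9, -0.2, 0.7]
width: 0.007
t 3.9667 pos [609.2 227.7 145.9] F [ 0.9 -0.2  0.7] toolx [ 0.991 -0.135 -0.001] z [-0.001 -0.001 -1.   ] w 0.007171521730498056
[608.0, 230.0, 110.0] -> [-0.002  -0.0029  0.0479]
twist (tool z down) -0.0020881069286929747
```

View pics/scene2.png

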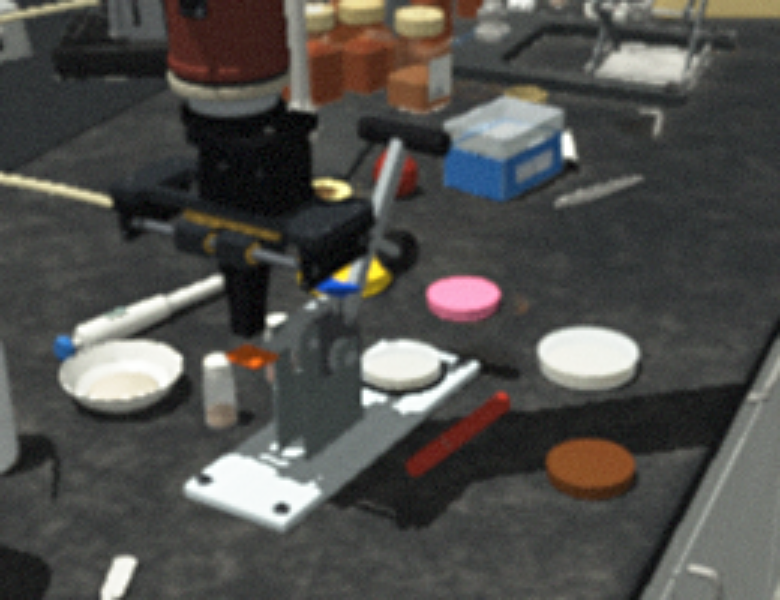

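The shut fingertips sit right above the orange tab. Pressing now.

```bash
python3 -m crank '[-0.001,-0.003,0.012,0, -0.001,-0.003,0.022,0, -0.001,-0.003,0.027,0, -0.001,-0.003,0.032,0, -0.001,-0.003,0.037,0, -0.001,-0.003,0.042,0, -0.001,-0.003,0.044,0, -0.001,-0.003,0.044,0]'; python3 mv.py 608,230,109
```

```text
time: 4.73
ee_pos: [609.0, 231.3, 112.7]
ee_rot: [-3.134, 0.21, -0.001]
wrist_force: [1.1, 1.7, 5.2]
width: 0.009
t 4.7333 pos [609.  231.3 112.7] F [1.1 1.7 5.2] toolx [ 0.991 -0.134  0.001] z [ 0.001  0.001 -1.   ] w 0.00940258169043624
[608.0, 230.0, 109.0] -> [-0.0011  0.0019  0.0049]
twist (tool z down) -0.00167543751405902
```

```bash
python3 -m crank '[0,0,0.002,0, 0,0,0.004,0, 0,0,0.005,0, 0,0,0.006,0, 0,0,0.006,0]'
```

```text
time: 5.15
ee_pos: [609.4, 231.4, 111.4]
ee_rot: [-3.134, 0.211, -0.004]
wrist_force: [-8.2, -2.9, 26.7]
width: 0.007
```

The force rose to 27 N at 16 mm of travel, so the pawl is at its free stop. I'll lift off and check.

```bash
python3 -m crank '[0,0,-0.01,0, 0,0,-0.04,0, 0,0,-0.09,0, 0,0,-0.14,0, 0,0,-0.19,0, 0,0,-0.24,0, 0,0,-0.28,0, 0,0,-0.28,0]'
cat > look.py <<'E'
from h import *
import sys
from mv import show
k=sys.argv[1]
H=np.array([593.3,125.]);u=np.array([-0.1285,-0.9917]);v=np.array([-u[1],u[0]])
for n in ('scene','top'):
    im,d=get_image(n);a=im[100:300,180:440] if n=='scene' else im[90:290,160:420];cv2.imwrite(f'pics/{n}{k}.png',cv2.resize(a[:,:,::-1],None,fx=3,fy=3))
    if n!='top':continue
    hsv=cv2.cvtColor(im.copy(),cv2.COLOR_RGB2HSV).astype(int)
    ys,xs=np.mgrid[0:400,0:640];c,f=cal(n)
    X=np.stack([(xs-c["cx"])/f*d,(ys-c["cy"])/f*d,d],-1);W=(X-np.array(c["t"]))@np.array(c["R"])
    for nm,h,p in(("tab",18,-105),("pad",108,6)):
        T=H+u*p
        m=(abs(hsv[...,0]-h)<6)&(hsv[...,1]>120)&(np.hypot(W[...,0]-T[0],W[...,1]-T[1])<40)&(d>0)&(W[...,2]>90)&(W[...,2]<170)
        if m.sum(): print(nm,m.sum(),np.round(np.median(W[m],0),1))
show([])
E
python3 look.py 3
```

```text
time: 5.82
ee_pos: [610.2, 231.6, 324.6]
ee_rot: [-3.131, 0.212, -0.012]
wrist_force: [-0.1, 1.3, 0.4]
width: 0.002
pad 58 [601.7 121.6 155. ]
t 5.9167 pos [609.  230.8 318.5] F [-0.2 -0.  -0.9] toolx [ 0.991 -0.134  0.001] z [ 0.001  0.    -1.   ] w 0.005071985691386577
twist (tool z down) -0.0018357287068065864
```

View pics/scene3.png

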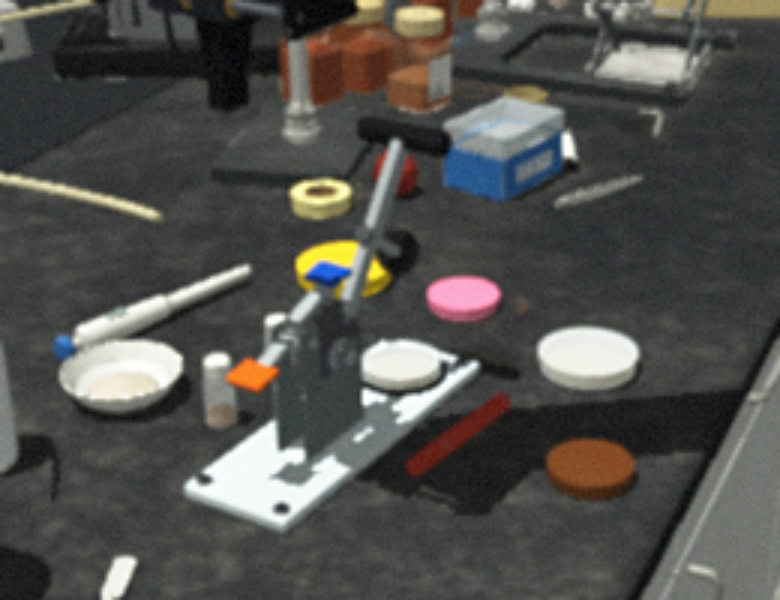

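View pics/top3.png

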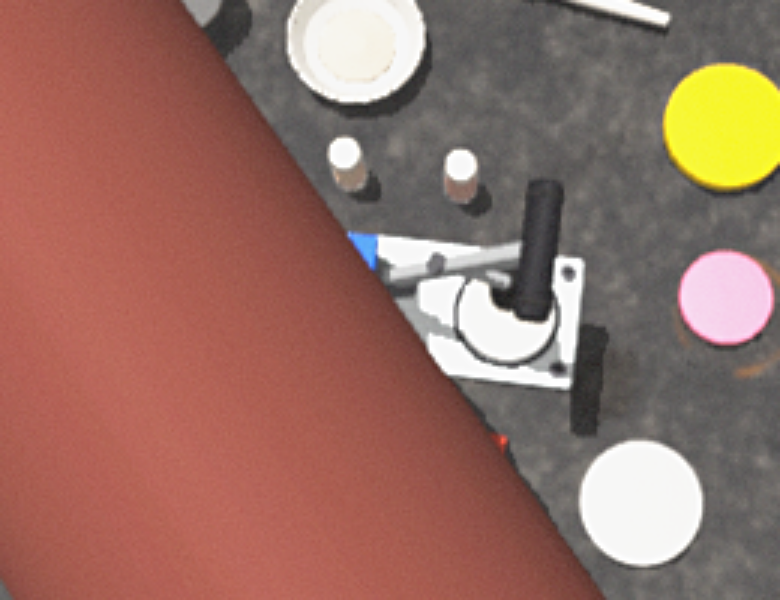

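The pawl is free: the blue pad rose about 17 mm to z≈155 and the arm is still up. Next I move above the handle.

```bash
python3 mv.py 579,18,318 579,18,255
```

```text
t 5.9167 pos [609.  230.8 318.5] F [-0.2 -0.  -0.9] toolx [ 0.991 -0.134  0.001] z [ 0.001  0.    -1.   ] w 0.005071985691386577
[579.0, 18.0, 318.0] -> [-0.0016  0.2866  0.0006]
[579.0, 18.0, 255.0] -> [-0.0017  0.2866  0.0846]
twist (tool z down) -0.0018357287068065864
```

```bash
python3 -m crank '[-0.001,0.05,0,0, -0.001,0.1,0,0, -0.001,0.15,0,0, -0.001,0.2,0,0, -0.002,0.25,0,0, -0.002,0.287,0,0, -0.002,0.287,0,0, -0.002,0.287,0,0]';  python3 -m crank '[0,0,0.03,0, 0,0,0.06,0, 0,0,0.08,0, 0,0,0.08,0, 0,0,0.08,0]'; python3 look.py 4; python3 mv.py 579,18,248
```

```text
time: 6.58
ee_pos: [577.7, 14.9, 315.9]
ee_rot: [3.133, -0.218, -0.005]
wrist_force: [-0.1, 0.9, 0.2]
width: 0.005
time: 7.0
ee_pos: [577.7, 18.9, 256.7]
ee_rot: [-3.134, 0.208, 0.004]
wrist_force: [-0.1, 0.4, -0.3]
width: 0.005
tab 168 [608.  231.4 109.9]
pad 196 [593.7 127.7 154.2]
t 7.1 pos [578.8  18.7 258.5] F [ 0.2 -0.2  0.7] toolx [ 0.991 -0.133  0.   ] z [ 0.001  0.    -1.   ] w 0.005332443142602561
twist (tool z down) -0.0013886602106315533
t 7.1 pos [578.8  18.7 258.5] F [ 0.2 -0.2  0.7] toolx [ 0.991 -0.133  0.   ] z [ 0.001  0.    -1.   ] w 0.005332443142602561
[579.0, 18.0, 248.0] -> [0.0004 0.0008 0.0141]
twist (tool z down) -0.0013886602106315533
```

View pics/scene4.png

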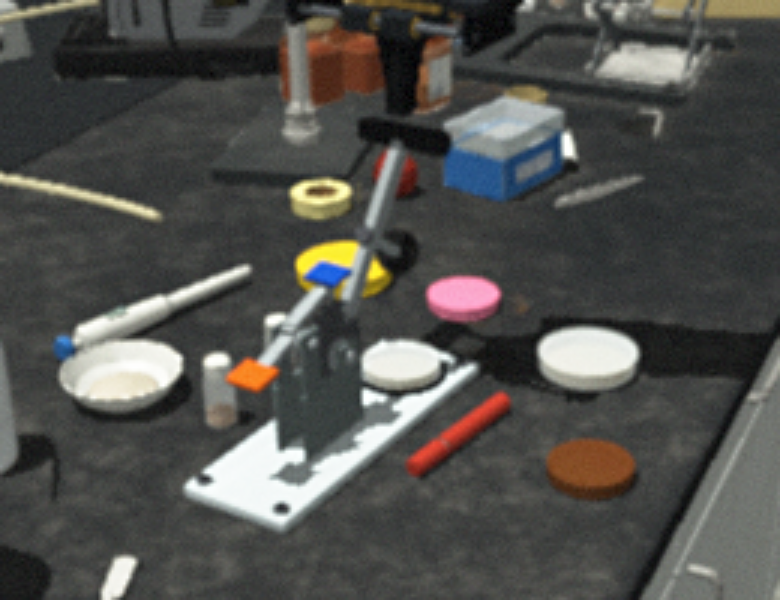

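```bash
python3 -m crank '[0,0.001,0.01,0, 0,0.001,0.014,0, 0,0.0135,0.025,0, 0,0.029,0.038,0, 0,0.043,0.0525,0, 0,0.056,0.068,0, 0,0.056,0.068,0]'; python3 look.py 5
```

```text
time: 7.68
ee_pos: [571.7, -27.8, 204.3]
ee_rot: [3.132, -0.217, -0.004]
wrist_force: [-0.3, -1.3, -0.7]
width: 0.006
tab 166 [608.  231.3 109.8]
pad 194 [593.8 127.8 154.1]
t 7.7833 pos [572.5 -24.5 206.2] F [ 0.4 -0.4 -0.5] toolx [ 0.991 -0.135 -0.001] z [-0.001  0.    -1.   ] w 0.005713579561788122
twist (tool z down) -0.0021358083447869194
```

View pics/scene5.png

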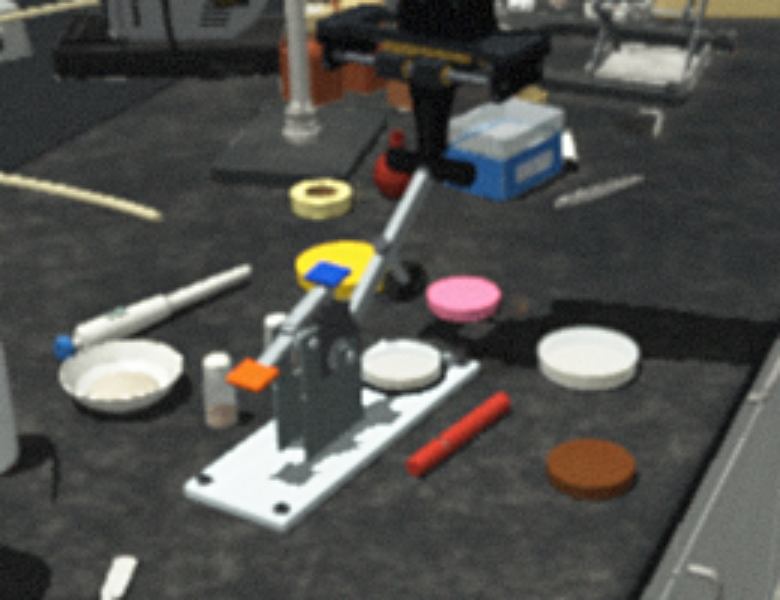

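```bash
python3 -m crank '[0,0.0105,0.015,0, 0,0.023,0.0365,0, 0,0.034,0.0595,0, 0,0.042,0.0835,0, 0,0.048,0.106,0, 0,0.051,0.125,0, 0,0.052,0.138,0, 0,0.052,0.138,0]'; python3 mv.py 568.9,-63.4,91
```

```text
time: 8.45
ee_pos: [566.6, -62.3, 101.3]
ee_rot: [-3.134, 0.21, 0.004]
wrist_force: [-1.5, 0.6, 0.1]
width: 0.003
t 8.45 pos [566.6 -62.3 101.3] F [-1.5  0.6  0.1] toolx [ 0.991 -0.134 -0.003] z [-0.003  0.001 -1.   ] w 0.002823796298121865
[568.9, -63.4, 91.0] -> [0.0033 0.001  0.0138]
twist (tool z down) -0.0016526258446258393
```

```bash
python3 -m crank '[0.001,0.001,0.004,0, 0.001,0.001,0.007,0, 0.001,0.001,0.01,0, 0.001,0.001,0.012,0, 0.001,0.001,0.012,0]'; python3 mv.py 568.9,-63.4,91
```

```text
time: 8.87
ee_pos: [568.6, -63.2, 94.5]
ee_rot: [-3.134, 0.21, -0.001]
wrist_force: [-0.1, 0.0, 1.0]
width: 0.004
t 8.8667 pos [568.6 -63.2  94.5] F [-0.1  0.   1. ] toolx [ 0.991 -0.134  0.001] z [ 0.001  0.    -1.   ] w 0.004232969526484075
[568.9, -63.4, 91.0] -> [0.0004 0.0002 0.0047]
twist (tool z down) -0.0016695859311486026
```

```bash
python3 -m crank '[0,0,0.002,0, 0,0,0.004,0, 0,0,0.005,0, 0,0,0.006,0, 0,0,0.006,0]'; python3 look.py 6
```

```text
time: 9.28
ee_pos: [568.7, -63.4, 91.0]
ee_rot: [3.134, -0.211, 0.002]
wrist_force: [-3.0, 0.1, 11.3]
width: 0.007
tab 167 [608.1 231.3 109.7]
pad 195 [593.9 127.8 154. ]
t 9.3833 pos [568.7 -63.4  91. ] F [-3.   0.7 11.4] toolx [ 0.991 -0.134  0.001] z [ 0.001 -0.    -1.   ] w 0.006759417885507696
twist (tool z down) -0.0017526081587412635
```

View pics/scene6.png

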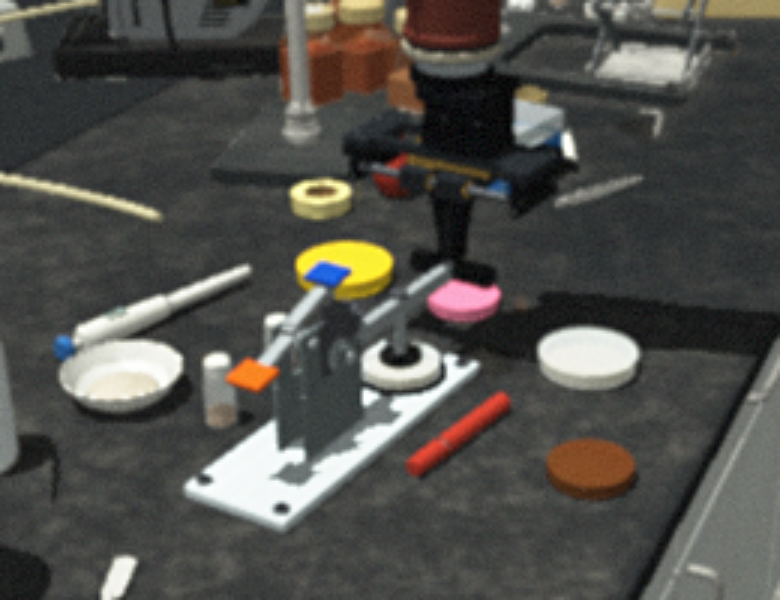

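The foot is on the dish's lid and the force is rising (11 N). I'll add a little more push to confirm the stop.

```bash
python3 -m crank '[0,0,0.001,0, 0,0,0.002,0, 0,0,0.003,0, 0,0,0.003,0]'; python3 mv.py
```

```text
time: 9.72
ee_pos: [569.0, -63.4, 90.4]
ee_rot: [3.133, -0.211, 0.003]
wrist_force: [-8.9, 0.1, 27.0]
width: 0.009
t 9.7167 pos [569.  -63.4  90.4] F [-8.9  0.1 27. ] toolx [ 0.991 -0.134  0.002] z [ 0.002 -0.001 -1.   ] w 0.009130540786457066
twist (tool z down) -0.001787172404988909
```

Hard stop at 27 N. Now lift and go to the blue pad.

```bash
python3 -m crank '[0,0,-0.01,0, 0,0,-0.05,0, 0,0,-0.1,0, 0,0,-0.15,0, 0,-0.04,-0.15,0, 0,-0.09,-0.15,0, 0,-0.14,-0.15,0, 0,-0.14,-0.15,0]'; python3 mv.py 593,123,200 593,123,160
```

```text
time: 10.38
ee_pos: [582.0, 49.9, 200.7]
ee_rot: [-3.131, 0.196, -0.001]
wrist_force: [0.0, 2.0, -0.3]
width: 0.006
t 10.3833 pos [582.   49.9 200.7] F [ 0.   2.  -0.3] toolx [ 0.992 -0.125  0.   ] z [ 0.001  0.004 -1.   ] w 0.005925694753797789
[593.0, 123.0, 200.0] -> [ 0.0024 -0.0985  0.0013]
[593.0, 123.0, 160.0] -> [ 0.0024 -0.0982  0.0547]
twist (tool z down) 0.0012173576910897096
```

```bash
python3 -m crank '[0.001,-0.05,0,0, 0.002,-0.102,0,0, 0.002,-0.102,0,0, 0.002,-0.102,0.015,0, 0.002,-0.102,0.03,0, 0.002,-0.102,0.04,0, 0.002,-0.102,0.04,0]'; python3 look.py 7; python3 mv.py 593,122,154 593,122,138
```

```text
time: 10.97
ee_pos: [592.8, 114.1, 167.1]
ee_rot: [3.133, -0.214, -0.006]
wrist_force: [0.2, -0.4, -0.2]
width: 0.006
tab 168 [608.  231.3 109.6]
t 11.0667 pos [593.8 115.  169.3] F [-1.1 -0.1  0.9] toolx [ 0.991 -0.136 -0.001] z [-0.001 -0.    -1.   ] w 0.008249372381023962
twist (tool z down) -0.002283783531224828
t 11.0667 pos [593.8 115.  169.3] F [-1.1 -0.1  0.9] toolx [ 0.991 -0.136 -0.001] z [-0.001 -0.    -1.   ] w 0.008249372381023962
[593.0, 122.0, 154.0] -> [-0.0023 -0.0092  0.0205]
[593.0, 122.0, 138.0] -> [-0.0023 -0.0092  0.0418]
twist (tool z down) -0.002283783531224828
```

View pics/scene7.png

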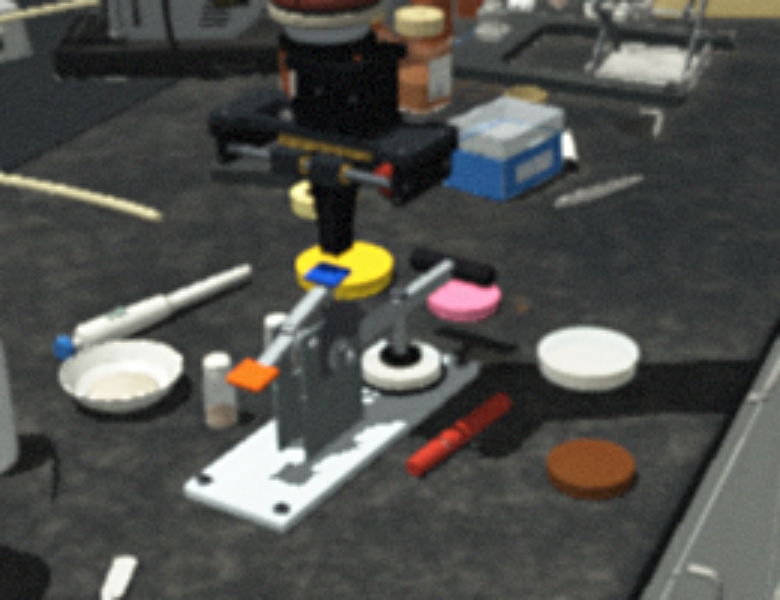

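```bash
python3 -m crank '[-0.001,-0.009,0,0, -0.001,-0.009,0.01,0, -0.001,-0.009,0.018,0, -0.001,-0.009,0.024,0, -0.001,-0.009,0.029,0, -0.001,-0.009,0.034,0, -0.001,-0.009,0.038,0, -0.001,-0.009,0.038,0]'; python3 mv.py 593,122,138
```

```text
time: 11.73
ee_pos: [594.6, 121.6, 141.7]
ee_rot: [3.133, -0.213, 0.001]
wrist_force: [-1.8, -4.6, 7.1]
width: 0.002
t 11.7333 pos [594.6 121.6 141.7] F [-1.8 -4.6  7.1] toolx [ 0.991 -0.135  0.001] z [ 0.    -0.002 -1.   ] w 0.001584568618937796
[593.0, 122.0, 138.0] -> [-0.0022 -0.0003  0.005 ]
twist (tool z down) -0.0021982238581224577
```

```bash
python3 -m crank '[0,0,0.002,0, 0,0,0.004,0, 0,0,0.005,0, 0,0,0.005,0]'; python3 mv.py
```

```text
time: 12.07
ee_pos: [595.0, 121.3, 140.7]
ee_rot: [3.132, -0.213, 0.004]
wrist_force: [-9.6, -9.6, 27.6]
width: 0.002
t 12.0667 pos [595.  121.3 140.7] F [-9.6 -9.6 27.6] toolx [ 0.991 -0.136  0.002] z [ 0.002 -0.003 -1.   ] w 0.0015819115202426249
twist (tool z down) -0.00232503582254785
```

The pad hit its stop at 28 N. I'll lift clear and check.

```bash
python3 -m crank '[0,0,-0.01,0, 0,0,-0.05,0, 0,0,-0.1,0, 0,0.04,-0.15,0, 0,0.09,-0.2,0, 0,0.14,-0.22,0, 0,0.19,-0.22,0, 0,0.24,-0.22,0]'; python3 -m crank '[0,0.05,0,0, 0,0.1,0,0, 0,0.15,0,0, 0,0.2,0,0, 0,0.2,0,0, 0,0.2,0,0]'; python3 look.py 8
python3 - <<'E'
from h import *
n="top"
im,d=get_image(n);d0=np.load("top0.npy")
for t in("vial_brown","vial_pink","marker_red","handle","petri_dish"):
    for o in nets.landmark_of(t,n)[:4]:
        r,q=o["point"];dd=d[int(round(r)),int(round(q))];print(t,round(o["confidence"],2),round(r),round(q),np.round(p2w(n,r,q,dd)))
E
```

```text
time: 12.73
ee_pos: [571.3, -50.4, 304.7]
ee_rot: [-3.134, 0.208, -0.006]
wrist_force: [0.5, -0.2, -0.3]
width: 0.004
time: 13.23
ee_pos: [550.0, -201.1, 301.7]
ee_rot: [-3.134, 0.218, 0.002]
wrist_force: [0.6, 1.1, 0.6]
width: 0.004
tab 189 [607.9 230.2 127. ]
pad 191 [591.9 119.2 138.1]
t 13.3333 pos [ 551.  -197.4  302.3] F [1.  0.6 1.4] toolx [ 0.991 -0.133 -0.   ] z [-0.     0.001 -1.   ] w 0.004553491215978332
twist (tool z down) -0.0014919200756097334
vial_brown 0.49 148 281 [691. 134.  21.]
vial_pink 0.54 152 311 [672.  65.  45.]
marker_red 0.98 236 301 [488.  91.  12.]
handle 0.71 195 372 [566. -63.  87.]
petri_dish 0.9 255 369 [443. -60.  17.]
petri_dish 0.81 188 400 [ 594. -137.   15.]
petri_dish 0.79 196 330 [574.  25.  34.]
petri_dish 0.58 285 296 [381. 103.  11.]
```

View pics/scene8.png

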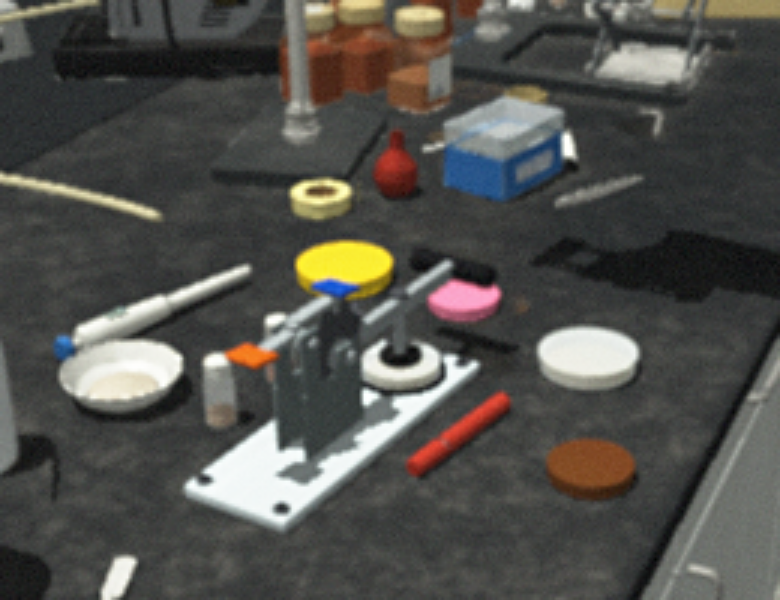

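View pics/top8.png

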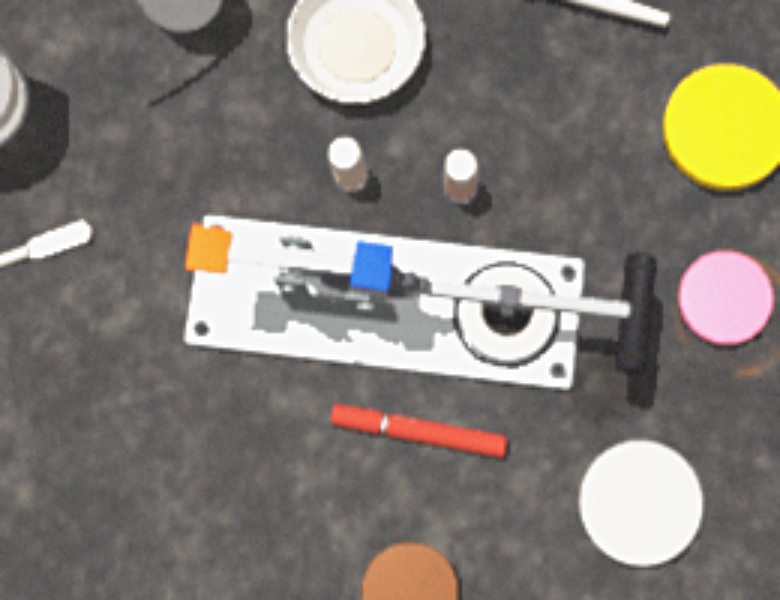

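The tab is back at 127.0 mm (126.7 at the start) and the pad at 138.1 mm (138.5 at the start). The arm is down, and the vials and marker have not moved.

```bash
python3 -c "
from bench import ctrl
print(ctrl.hand_in())"
```

```text
the job is handed in; nothing more can be done
None
```

I did the three presses in the required order and handed the job in at about 13.4 s of the 64 s allowed. The hand-in gives no verdict, so the result rests on the checks below.

- **Pawl freed:** I pressed the orange tab down about 16 mm until it met its stop at 27 N. The blue pad rose about 17 mm, and the arm was still up.
- **Arm down:** I pushed the handle down along its arc to a hard stop. The fingertips ended at z = 90.4 mm with 27 N, the handle's expected top height of about 91 mm. The foot sits on the dish's lid, and the pawl was still free at that point.
- **Pawl locked:** I pressed the blue pad to its stop at 28 N. The tab is back at 127.0 mm (126.7 at the start) and the pad at 138.1 mm (138.5 at the start), so the pawl is back in its starting locked position.
- **Surroundings:** In the final pictures the dish lies flat in its ring, the vials and marker are where they were, and the gripper is well clear. The networks' vial and marker positions differ from the first readings by up to about 10 mm. I took that as landmark noise because the pictures show no movement; I made no precise before-and-after measurement of the dish, vials or marker.

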